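# Close, pin and pinch shut a hinged terrine mould

### The job

Get the hinged terrine mould ready for pouring: swing its open front half fully shut against the back half, then take the long locking pin out of the wooden stand and push it down through the lined-up knuckles at the mould's free end until its collar sits on the top knuckle. Leave the short pin in the stand and everything else where it is. Finish holding: pinch the two long walls of the closed mould together between the fingers and end the program still squeezing them, so that the seam stays tight while I pour.

Things in the scene. Friction and masses are not known exactly. Their poses are not given: they have to be found in the camera images.
- mould: Steel base plate of the terrine mould, 74 x 262 x 7 mm, held on suction feet, does not move. Origin: centre of its underside; +y to the hinge end, -y to the pin end, +x from front to back half, z up. Shut, the mould on it is an open trough: 56 mm wide outside (walls at x = 25 to 28 and -25 to -28 mm), y = -100 to 100 mm, walls z = 8 to 64 mm; flutes and rolled rim stand out 1 mm.
- mould_back: Back half of the mould, fixed on the base plate; same origin and axes as mould. Long wall, outer face x = +28 mm, and half of each end wall. At the pin end its lowest (z = 8 to 24 mm) and top (z = 46 to 64 mm) knuckles, 24 mm wide with an upright 11.2 mm hole, stand at x = 0, y = -113 mm.
- mould_front (a joint): Hinge of the front half, upright axis at x = 0, y = +113 mm of mould. In rad: 0 = shut against the back half (hard stop), growing as it swings out to the mould's -x (towards the robot); starts 0.4 to 0.7 open. Stiff with friction (0.12 N m): it stays where it is left, no latch, no spring.
- front_shell: Front half of the mould, no handle: push on its outer wall. Origin on the hinge axis, at worktop height; axes are those of mould when shut and turn with it. Outer face of the long wall: x = -28 mm, y = -13 to -213 mm, z = 8 to 64 mm. At x = 0, y = -226 mm its knuckle (z = 26 to 44 mm, 11.2 mm hole) enters between the back half's two when shut.
- mould_hole (a point): Mouth of the top knuckle's hole at the pin end: on the hole's axis, level with the knuckle's top face and the rim, 64 mm above the worktop. The hole goes down through all three knuckles to the base plate (7 mm above the worktop). Axes as mould.
- mould_hinge (a point): Point on the hinge axis, 64 mm above the worktop. Axes as mould.
- pin_stand: Dark wooden block, 52 x 116 x 36 mm, fixed, with two blind holes 32 mm deep and 10.6 mm wide on its y axis at y = +35 and -35 mm, in each of which a pin stands (either may be in either hole). Origin: centre of its underside.
- pin_long: Long locking pin, steel, 88 mm, about 50 g: shank 9 mm thick, 55 mm long, with a round nose; collar 19 mm wide from 55 to 60 mm; round grip 15 mm thick from 60 to 88 mm. Origin: centre of its tip, z up the pin. In the stand its tip is 4 mm above the worktop and its top 92 mm, 21 mm higher than the short pin's. Home in the mould: tip at 9 mm, top at 97 mm.
- pin_short: Short pin of another mould, same head, shank 34 mm, 67 mm long in all; its origin is its tip. It stays in the stand, grip ending 71 mm above the worktop.
- garlic: Garlic bulb, 60 mm, loose, on the worktop to the right of the mould; leave alone. Origin under its centre.
- salt_shaker: Glass salt shaker, 44 mm wide, 90 mm tall, loose, behind the mould; leave alone. Origin under its centre.
- pepper_mill: Wooden pepper mill, 58 mm wide, 170 mm tall, loose, behind the mould; leave alone. Origin under its centre.
- tin_tomatoes: Food tin, 75 mm wide, 110 mm tall, loose, behind and right of the mould; leave alone. Origin under its centre.
- honey_jar: Glass jar with grey lid, 71 mm wide, 110 mm tall, loose, right of the mould; leave alone. Origin under its centre.
Things that resemble listed ones, but are neither listed nor needed, are in the scene too. Leave any pink look-alike of the pin_long alone.

How it is judged:
On the way, in this order (a step that is already met when the one before it is completed fails the run):
1. the front half is swung shut (value of joint mould_front below 0.03 rad), for 0.2 s.
2. the long pin is home through all three knuckles (z of pin_long in the frame of mould below 0.012 m and horizontal distance between pin_long and mould_hole below 0.004 m and value of joint mould_front below 0.03 rad), for 0.2 s.
At the end, for the whole second after the job is handed in: Front half shut (hinge under 0.009 rad, a gap under 2 mm at the pin); long pin upright through all three knuckles, collar within 3 mm of the top knuckle, tip within 4 mm of the hole axis; fingers squeezing the halves together, over 6 N on the front and on the back half (value of joint mould_front below 0.009 rad and z of pin_long in the frame of mould below 0.012 m and horizontal distance between pin_long and mould_hole below 0.004 m and angle between the z axis of pin_long and the z axis of mould, either way round below 0.1 rad and contact force between the fingers and front_shell above 6 N and contact force between the fingers and mould_back above 6 N and linear speed of pin_long below 0.02 m/s); the arm keeps its last pose, push and grip.
It fails at once if the short pin is taken from the stand or pulled up by more than 15 mm (distance of pin_short from where it was at the start of the episode above 0.015 m).
It fails at once if a bystander is pushed more than 30 mm from its place (distance of any of garlic, salt_shaker, pepper_mill, tin_tomatoes, honey_jar from where it was at the start of the episode above 0.03 m).
It also fails if it takes over 59 s, if anything falls off the work surface, if the arm or the gripper's body presses on something with over 40 N, if the wrist force passes 120 N, or if a joint passes its speed limit or range.

### The arm

A 6-joint arm with a two-finger parallel gripper is mounted at the origin on a cart in front of the work surface, level with it; the furniture and walls round the work are solid. World frame = base frame: x ahead of the robot, y to its left, z up, the work surface at z = 0. Lengths are in m, angles in rad, forces in N, time in s.
With the tool pointing down it reaches from about 0.25 to 0.8 m from the base axis. Payload 3.9 kg.
Tool frame: the origin (TCP) lies at the very end of the fingers, on their centre line; the grasp point (between the pads) lies 19 mm behind it; z points along the fingers, y is the line along which they close (so a half turn about z gives the same grasp; the last joint's range is limited). The gripper opens to 85 mm and grips with 20 to 120 N. Pads are 22 mm wide; open, the fingers measure 114 mm over their backs; the gripper's body (76 mm by 85 mm) begins 54 mm behind the grasp point. The pads swing forward as they close: fully open they stand 13 mm farther back than shut.
Start: joints at [-1.215, 0.26, -0.138, 1.173, 0, 1.571], TCP at [0.183, -0.492, 0.231] pointing down, gripper open.
Joint ranges: [-2.78, 2.78], [-0.83, 1.72], [-1.28, 1.37], [-1.9, 2.12], [-1.57, 1.48], [-3.14, 3.14]. Speed limits (rad/s): [2.57, 2.57, 3.14, 3.14, 3.14, 3.14].

### API

Orientations are given as a unit quaternion [x, y, z, w].
In Python, from station import monitor, imaging, workorder gives the robot as it stands.
- The arm moves only by the tool send_rows, never from a script. Its arguments are lists of equal length, an entry for each row: "slide": the shift along the tool's x, y, z in mm, a list of three; "rotation": the turn, a rotation vector about the tool's x, y, z in degrees, a list of three; "hand": the finger opening in mm, from 0 to 85.4. In form: {"slide": [[x, y, z], ...], "rotation": [[rx, ry, rz], ...], "hand": [hand, ...]}. A call has 1 to 8 rows; each row is the pose to reach, as a shift and turn from the pose commanded when the call began, along the tool's axes at that moment; what a row does not reach only later rows make up. A row lasts 1/10 s, in which the tool goes at most 50 mm and 8.59 degrees, less where a joint would pass 70% of its speed; a pose out of reach is approached as far as the arm can. A call with a gripper value outside its range is refused whole. The fingers move at their own pace and stop on an object; "squeeze" is the grip in N (left out, the last holds). Time passes only in rows, so rows that repeat a pose let the fingers close. It gives the time, the measured TCP pose, the force, the opening and the grip force at its end, in the units of the state.
- monitor.read_state(): the state, without advancing time (a new reading comes with each control period).
- imaging.snapshot(name): name is "scene" or "side" or "wrist"; returns the picture (420x560x3 uint8, blue, green, red); there is no depth.
- imaging.get_calibration(name): a dict with "intrinsics" (3x3 intrinsics, pixels), "k1" (the pictures are not rectified: a ray, as slopes to the right and down, at radius r is drawn at 1 + k1 r^2 times it, then the intrinsics apply), "xyz" and "attitude" of the camera in the world; the wrist camera has in their place "hand_eye" (4x4, takes a point from camera to tool coordinates, whose origin is the TCP and whose axes are the flange's). Camera axes: x right, y up, looking along -z (the intrinsics and any distortion apply to the point x, -y, -z); pixel columns grow to the right and rows downward; lengths in m; the calibration is good to about 2 mm. A picture is of the moment at which its call begins: read the wrist's pose just before it. get_calibration takes no time and is no camera call.
- workorder.job_done(): hands the job in; it is judged then, once.
The state is a dict: "clock": time; "q": joint angles; "qvel": joint speeds; "joint_torque": joint torques, N m; "position": TCP position; "eef_rot": TCP orientation; "force": force on the tool from outside, world axes, zero at the start; "torque": the same for the moment, N m; "width": opening from 0.0 (shut) to 1.0 (fully open); "grasp_force": force on a finger pad.
Only numpy, scipy, OpenCV 4.12 (cv2) and the standard library are available. Lean on these libraries where they do the work, as an engineer would, in place of code of your own. Each camera call takes 0.05 s, during which the arm holds its last target. There are 200 camera calls.

## Working session

There is one attempt and no reset: what is moved stays moved. The work goes in short steps, Python scripts to look and compute and a tool call to move; the robot and the scene stay as the last step left them, time stands still between calls to the robot, and variables do not carry over. Pictures are saved under pics/ and viewed, at most 10 in all, crops included, and the job is handed in when it is done.

Besides the shell and the picture viewer there is one more tool, called after "Request:" by a JSON object that holds its "method" and its "body". send_rows: Moves the arm, as the interface text tells. Its arguments: {"type":"object","properties":{"slide":{"type":"array"},"rotation":{"type":"array"},"hand":{"type":"array"},"squeeze":{"type":"number"}},"required":["slide","rotation","hand"]}

```bash
mkdir -p pics
cat > h.py <<'E'
import numpy as np, cv2
from scipy.spatial.transform import Rotation as R
from station import monitor, imaging, workorder
def cam(n):
    c=imaging.get_calibration(n); K=np.array(c["intrinsics"]); 
    if "hand_eye" in c:
        s=monitor.read_state(); H=np.array(c["hand_eye"]); r=R.from_quat(s["eef_rot"]).as_matrix()
        return K,c["k1"],r@H[:3,:3],r@H[:3,3]+np.array(s["position"])
    a=np.array(c["attitude"]); Rm=R.from_quat(a).as_matrix() if a.size==4 else a
    return K,c["k1"],Rm,np.array(c["xyz"])
def rays(cm,px):
    K,k1,Rm,o=cm; p=cv2.undistortPoints(np.array(px,float).reshape(-1,1,2),K,np.array([k1,0,0,0.])).reshape(-1,2)
    return np.c_[p[:,0],-p[:,1],-np.ones(len(p))]@Rm.T
def onz(cm,px,z):
    d=rays(cm,px); return cm[3]+d*((z-cm[3][2])/d[:,2])[:,None]
def proj(cm,P):
    K,k1,Rm,o=cm; q=(np.atleast_2d(P)-o)@Rm; x=np.c_[q[:,0],-q[:,1]]/-q[:,2:]; x=x*(1+k1*(x**2).sum(1))[:,None]
    return x@K[:2,:2].T+K[:2,2]
E
python3 - <<'E'
from h import *
print(monitor.read_state()); 
for n in("scene","side","wrist"):
    c=imaging.get_calibration(n);print(n,c); im=imaging.snapshot(n); cv2.imwrite(f"pics/{n}0.png",im)
a=cv2.imread("pics/scene0.png");b=cv2.imread("pics/side0.png")
E
```

```text
{'clock': 0.0, 'q': array([-1.21500393e+00,  2.60693035e-01, -1.39403906e-01,  1.17267039e+00,
        1.94810504e-05,  1.57078954e+00]), 'qvel': array([ 0.00057463, -0.00053433,  0.00115571, -0.00042329,  0.00028813,
        0.00075192]), 'joint_torque': array([-1.23443671e-03, -4.05673134e+01,  2.53924441e+01,  1.87133881e-02,
       -4.82971905e-05,  5.08721087e-06]), 'position': array([ 0.18264192, -0.49147464,  0.23044698]), 'eef_rot': array([ 9.84217081e-01,  1.76962611e-01, -1.64803372e-04, -9.71671272e-04]), 'force': array([-0.08114739, -0.75892796,  0.21486274]), 'torque': array([-0.01630792, -0.01933871, -0.04347784]), 'grasp_force': 0.0, 'width': 0.9991559261480933}
scene {'intrinsics': array([[418.61396248,   0.        , 279.02718939],
       [  0.        , 418.61396248, 211.85096984],
       [  0.        ,   0.        ,   1.        ]]), 'k1': -0.030189804962124384, 'xyz': array([0.17330814, 0.25132105, 0.66054988]), 'attitude': array([-0.13242684,  0.37824596,  0.86383871, -0.30524714])}
side {'intrinsics': array([[388.25065859,   0.        , 285.33002472],
       [  0.        , 388.25065859, 209.60716963],
       [  0.        ,   0.        ,   1.        ]]), 'k1': 0.03820252879155839, 'xyz': array([0.35852252, 0.60952559, 0.37998629]), 'attitude': array([-0.07061193,  0.56982293,  0.80939598, -0.12326369])}
wrist {'intrinsics': array([[356.37000561,   0.        , 280.78096711],
       [  0.        , 356.37000561, 210.8664564 ],
       [  0.        ,   0.        ,   1.        ]]), 'k1': -0.02737666679064938, 'hand_eye': array([[-3.85345029e-04,  9.62468438e-01,  2.71393362e-01,
         6.93169191e-02],
       [ 9.99999592e-01,  1.49098183e-04,  8.91114562e-04,
         1.65345020e-04],
       [ 8.17205384e-04,  2.71393594e-01, -9.62468103e-01,
        -1.44327045e-01],
       [ 0.00000000e+00,  0.00000000e+00,  0.00000000e+00,
         1.00000000e+00]])}
```

View pics/scene0.png

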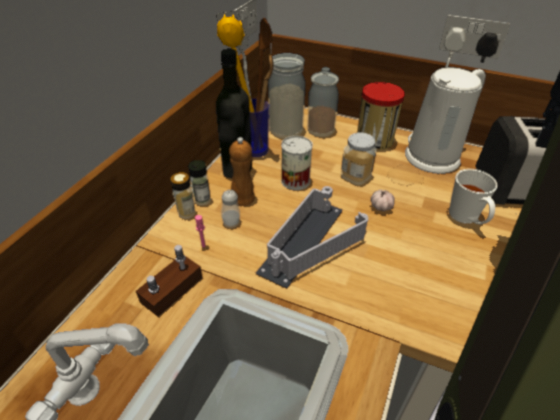

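View pics/side0.png

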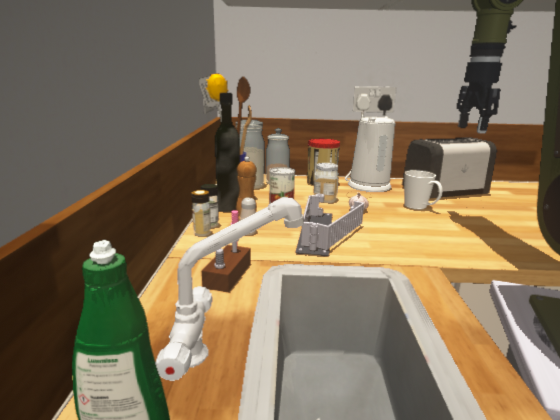

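The scene view shows the mould (≈310,240), open toward the upper right. The stand is at (170,283), with pins at (153,284) and (181,257), and the pink look-alike is at (201,232). Next I'll enlarge the crops.

Run:
```python
from h import *
a=cv2.imread("pics/scene0.png");cm=cam("scene")
A=cv2.resize(a[180:315,130:380],None,fx=3.2,fy=3.2,interpolation=cv2.INTER_CUBIC)
cv2.imwrite("pics/c1.png",A)
b=cv2.imread("pics/side0.png");cv2.imwrite("pics/c2.png",cv2.resize(b[180:295,195:375],None,fx=4.4,fy=4.4,interpolation=cv2.INTER_CUBIC))
print(-cm[2][:,2])
print(onz(cm,[[258,278],[288,283],[327,195],[363,222],[170,283],[201,250],[383,210],[230,222],[242,200]],0).round(3))
```

```text
[ 0.45970786 -0.57264118 -0.67878624]
[[ 0.532 -0.129  0.   ]
 [ 0.478 -0.157  0.   ]
 [ 0.568 -0.426  0.   ]
 [ 0.451 -0.399  0.   ]
 [ 0.658 -0.01   0.   ]
 [ 0.674 -0.109  0.   ]
 [ 0.435 -0.464  0.   ]
 [ 0.686 -0.21   0.   ]
 [ 0.716 -0.283  0.   ]]
```

View pics/c1.png

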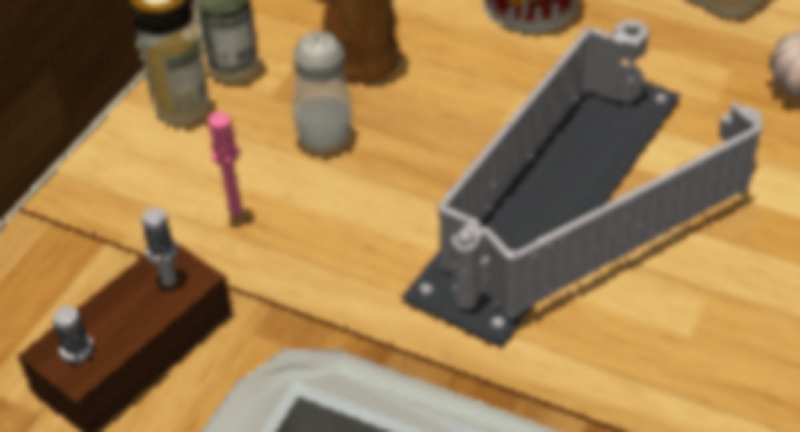

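View pics/c2.png

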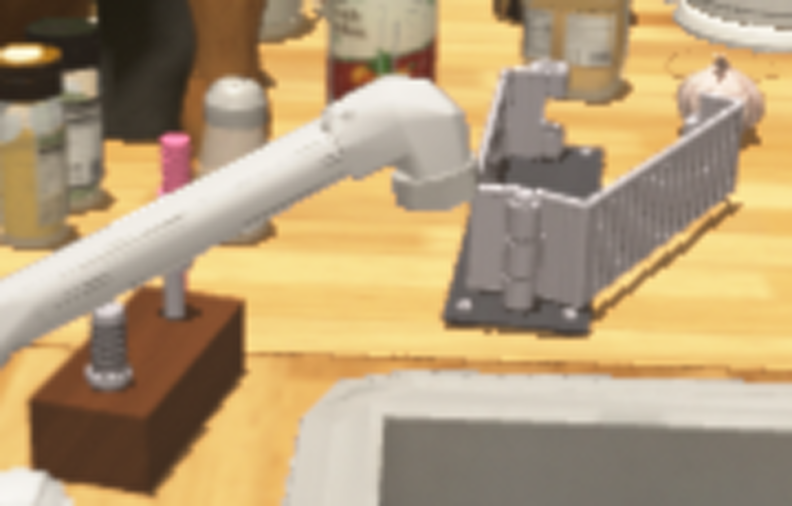

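Run:
```python
from h import *
from scipy.optimize import least_squares
cm=cam("scene"); f=lambda l:np.array(l,float)/3.2+[130,180]
px=f([[405,297],[500,345],[678,97],[630,33],[466,232]]); z=[.007,.007,.007,.064,.064]
L=np.array([[.037,.131],[-.037,.131],[.037,-.131],[0,-.113],[0,.113]])
W=np.array([onz(cm,[p],h)[0] for p,h in zip(px,z)])
def g(p): 
    c,s=np.cos(p[2]),np.sin(p[2]); return L@np.array([[c,s],[-s,c]])+p[:2]
r=least_squares(lambda p:(g(p)-W[:,:2]).ravel(),[.55,-.28,0]); print(r.x,np.degrees(r.x[2])); print((g(r.x)-W[:,:2]).round(4)); print("ends",g(r.x)[3:].round(4))
print("front tip corner",onz(cm,f([[757,115],[512,255]]),.064).round(3))
print("long top",onz(cm,f([[153,214]]),.092),"short",onz(cm,f([[66,312]]),.071))
print("stand top corners",onz(cm,f([[22,358],[88,403],[232,288],[155,240]]),.036))
```

```text
[ 0.50522922 -0.26666661 -0.01183364] -0.6780174588425407
[[ 0.0052 -0.0032]
 [-0.0002  0.0059]
 [ 0.0344 -0.0025]
 [-0.035  -0.0057]
 [-0.0044  0.0056]]
ends [[ 0.5039 -0.3797]
 [ 0.5066 -0.1537]]
front tip corner [[ 0.428 -0.357  0.064]
 [ 0.479 -0.162  0.064]]
long top [[ 0.64336387 -0.03752281  0.092     ]] short [[0.64208151 0.03150294 0.071     ]]
stand top corners [[ 0.66293687  0.0555253   0.036     ]
 [ 0.60950554  0.05130568  0.036     ]
 [ 0.60720922 -0.05589464  0.036     ]
 [ 0.672071   -0.05224739  0.036     ]]
```

Run:
```python
from h import *
from scipy.optimize import least_squares
cm=cam("scene"); f=lambda l:np.array(l,float)/3.2+[130,180]
px=f([[405,297],[500,345],[678,97],[630,33],[466,232]]); z=[.007,.007,.007,.064,.064]
L=np.array([[.037,.131],[-.037,.131],[-.037,-.131],[0,-.113],[0,.113]])
W=np.array([onz(cm,[p],h)[0] for p,h in zip(px,z)])
def g(p): 
    c,s=np.cos(p[2]),np.sin(p[2]); return L@np.array([[c,s],[-s,c]])+p[:2]
r=least_squares(lambda p:(g(p)-W[:,:2]).ravel(),[.55,-.28,0]); print(r.x,np.degrees(r.x[2])); print((g(r.x)-W[:,:2]).round(4)); print("ends",g(r.x)[3:].round(4))
print(R.from_quat(monitor.read_state()["eef_rot"]).as_matrix().round(3))
```

```text
[ 0.52395502 -0.26545262  0.14131136] 8.096544658091167
[[ 0.0035  0.0024]
 [-0.0011  0.0001]
 [-0.0005 -0.0048]
 [ 0.001  -0.0034]
 [-0.0029  0.0057]]
ends [[ 0.5399 -0.3773]
 [ 0.508  -0.1536]]
[[ 0.937  0.348 -0.001]
 [ 0.348 -0.937  0.001]
 [ 0.    -0.002 -1.   ]]
```

The top-right pin at (178,247) in the scene view shows bare shank, so it is pin_long. The one at (151,284) has its collar on the wood, so it is pin_short. The pink one at (201,232) is a decoy and stays untouched. Now I'll move toward the front wall.

Request:
{"method": "send_rows", "body": {"slide": [[250,-78,0],[250,-78,0],[250,-78,0],[250,-78,0],[250,-78,0],[250,-78,0],[250,-78,0],[250,-78,0]], "rotation": [[0,0,-78],[0,0,-78],[0,0,-78],[0,0,-78],[0,0,-78],[0,0,-78],[0,0,-78],[0,0,-78]], "hand": [0,0,0,0,0,0,0,0]}}

```text
clock: 0.95
position: [0.3906, -0.331, 0.2309]
eef_rot: [0.709, 0.705, -0.0, -0.0]
force: [-0.2, -0.2, 0.3]
width: 0.001
grasp_force: 0.0
```

Run:
```python
from h import *
a,b=cam("scene"),cam("side")
def tri(p,q):
    d=rays(a,[p])[0],rays(b,[q])[0]; A=np.c_[d[0],-d[1]]; t=np.linalg.lstsq(A,b[3]-a[3],rcond=None)[0]
    return (a[3]+d[0]*t[0]).round(3),(b[3]+d[1]*t[1]).round(3)
print("faucet tip",tri([137,338],[292,212]),"bend",tri([60,340],[190,250]))
s=monitor.read_state();print(s["position"],s["q"],R.from_quat(s["eef_rot"]).as_matrix().round(3))
```

```text
faucet tip (array([0.475, 0.151, 0.203]), array([0.479, 0.151, 0.205])) bend (array([0.588, 0.208, 0.152]), array([0.596, 0.209, 0.158]))
[ 0.3905849  -0.33096361  0.2309016 ] [-7.02922479e-01  2.38571704e-01 -1.68508915e-01  1.16463457e+00
 -5.32675687e-05  8.74602307e-01] [[ 0.007  1.    -0.001]
 [ 1.    -0.007  0.001]
 [ 0.001 -0.001 -1.   ]]
```

Request:
{"method": "send_rows", "body": {"slide": [[0,60,0],[0,60,0],[0,60,0],[0,60,0]], "rotation": [[0,0,-8.4],[0,0,-8.4],[0,0,-8.4],[0,0,-8.4]], "hand": [0,0,0,0]}}

```text
clock: 1.35
position: [0.4493, -0.3325, 0.2309]
eef_rot: [0.659, 0.752, -0.0, -0.001]
force: [0.4, -0.2, 0.6]
width: 0.001
grasp_force: 0.0
```

Run:
```python
from h import *
cm=cam("wrist"); im=imaging.snapshot("wrist"); cv2.imwrite("pics/w1.png",im)
np.savez("pics/w1.npz",K=cm[0],k=cm[1],R=cm[2],o=cm[3])
s=monitor.read_state();print(s["position"])
print(proj(cm,[[.540,-.377,.064],[.508,-.1536,.064],[.643,-.0375,.092],[.428,-.357,.064]]))
```

```text
[ 0.4489286  -0.33257724  0.23107667]
[[ 370.31113108  249.24946911]
 [ 385.60207153  -22.93581641]
 [ 628.97018132 -193.82380647]
 [ 253.80464467  213.92763493]]
```

View pics/w1.png

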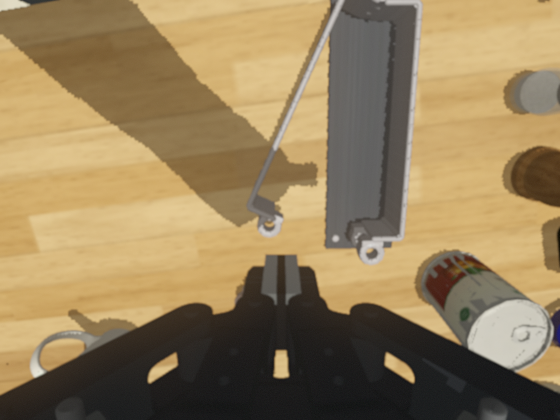

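Wrist view: the top knuckle hole is at about (371,252), the front corner at about (249,207), and the back wall's outer rim runs from (420,5) to (404,238).

Run:
```python
from h import *
d=np.load("pics/w1.npz");cm=(d["K"],float(d["k"]),d["R"],d["o"])
im=cv2.imread("pics/w1.png")
P=onz(cm,[[371,252],[249,207],[420.5,5],[404,238],[335,3],[268,227]],.064);print(P.round(4))
v=P[2]-P[3];print("yaw",np.degrees(np.arctan2(-v[0],v[1])))
print("plate",onz(cm,[[326,246],[330,240]],.007))
A=cv2.resize(im[225:280,330:420],None,fx=8,fy=8,interpolation=cv2.INTER_CUBIC);cv2.imwrite("pics/w1c.png",A)
```

```text
[[ 0.5412 -0.3796  0.064 ]
 [ 0.423  -0.3511  0.064 ]
 [ 0.5393 -0.1691  0.064 ]
 [ 0.569  -0.3619  0.064 ]
 [ 0.4721 -0.177   0.064 ]
 [ 0.4423 -0.3677  0.064 ]]
yaw 8.734319054251424
plate [[ 0.50872806 -0.40021576  0.007     ]
 [ 0.51192833 -0.39268845  0.007     ]]
```

View pics/w1c.png

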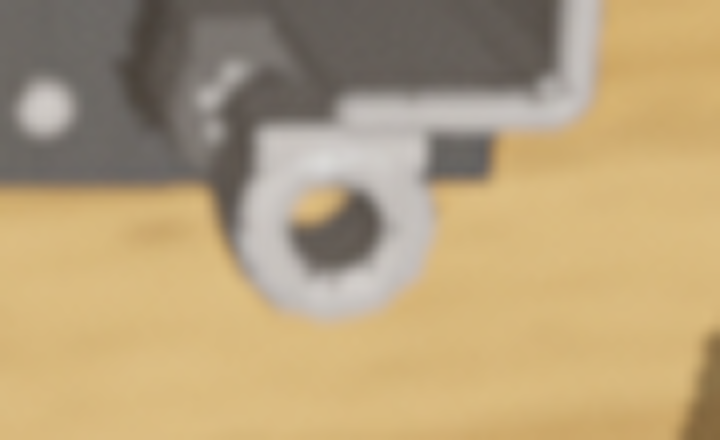

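Request:
{"method": "send_rows", "body": {"slide": [[0,-35,0],[0,-68,0],[0,-68,45],[0,-68,90],[0,-68,135],[0,-68,175],[0,-68,196],[0,-68,196]], "rotation": [[0,0,0],[0,0,0],[0,0,0],[0,0,0],[0,0,0],[0,0,0],[0,0,0],[0,0,0]], "hand": [0,0,0,0,0,0,0,0]}}

```text
clock: 2.2
position: [0.379, -0.3395, 0.0327]
eef_rot: [0.66, 0.752, -0.0, -0.004]
force: [-0.7, 0.8, 0.1]
width: 0.004
grasp_force: 0.0
```

Request:
{"method": "send_rows", "body": {"slide": [[0,15,0],[0,30,0],[0,45,0],[0,60,0],[0,75,0],[0,88,0],[0,97,0],[0,103,0]], "rotation": [[0,0,0],[0,0,0],[0,0,0],[0,0,0],[0,0,0],[0,0,0],[0,0,0],[0,0,0]], "hand": [0,0,0,0,0,0,0,0]}}

```text
clock: 3.0
position: [0.4858, -0.328, 0.0352]
eef_rot: [0.659, 0.752, -0.0, 0.0]
force: [-0.7, -0.5, 0.1]
width: 0.001
grasp_force: 0.4
```

Not at the stop yet, so I'll nudge in small steps and watch the force.

Request:
{"method": "send_rows", "body": {"slide": [[0,2,0],[0,4,0],[0,4,0]], "rotation": [[0,0,0],[0,0,0],[0,0,0]], "hand": [0,0,0]}}

```text
clock: 3.3
position: [0.4885, -0.3276, 0.0352]
eef_rot: [0.659, 0.752, 0.0, -0.0]
force: [-0.1, -0.3, -0.2]
width: 0.002
grasp_force: 0.0
```

Request:
{"method": "send_rows", "body": {"slide": [[0,2,0],[0,4,0],[0,4,0]], "rotation": [[0,0,0],[0,0,0],[0,0,0]], "hand": [0,0,0]}}

```text
clock: 3.6
position: [0.4912, -0.3274, 0.0352]
eef_rot: [0.659, 0.752, -0.001, -0.001]
force: [-3.7, -2.5, 2.5]
width: 0.004
grasp_force: 2.4
```

Request:
{"method": "send_rows", "body": {"slide": [[0,2,0],[0,4,0],[0,4,0],[0,4,0]], "rotation": [[0,0,0],[0,0,0],[0,0,0],[0,0,0]], "hand": [0,0,0,0]}}

```text
clock: 4.0
position: [0.4912, -0.3273, 0.0352]
eef_rot: [0.66, 0.751, -0.004, -0.003]
force: [-14.1, -3.4, 8.8]
width: 0.001
grasp_force: 7.1
```

Request:
{"method": "send_rows", "body": {"slide": [[0,-30,0],[0,-30,-40],[0,-30,-90],[-30,0,-140],[-84,36,-155],[-84,36,-155],[-84,36,-155],[-84,36,-155]], "rotation": [[0,0,0],[0,0,0],[0,0,0],[0,0,0],[0,0,0],[0,0,0],[0,0,0],[0,0,0]], "hand": [0,0,0,0,0,0,0,0]}}

```text
clock: 4.8
position: [0.5437, -0.4051, 0.1898]
eef_rot: [0.659, 0.752, 0.0, -0.0]
force: [-0.9, 0.4, -0.7]
width: -0.002
grasp_force: 0.0
```

Run:
```python
from h import *
cm=cam("wrist"); im=imaging.snapshot("wrist"); cv2.imwrite("pics/w2.png",im)
np.savez("pics/w2.npz",K=cm[0],k=cm[1],R=cm[2],o=cm[3])
p=proj(cm,[[.542,-.380,.064]])[0];print(p,monitor.read_state()["position"])
x,y=(p-[70,60]).astype(int);x=max(x,0);y=max(y,0);print(x,y)
cv2.imwrite("pics/w2c.png",cv2.resize(im[y:y+110,x:x+140],None,fx=5,fy=5,interpolation=cv2.INTER_CUBIC))
```

```text
[282.20949448 170.3034799 ] [ 0.54278955 -0.40428196  0.18940961]
212 110
```

View pics/w2c.png

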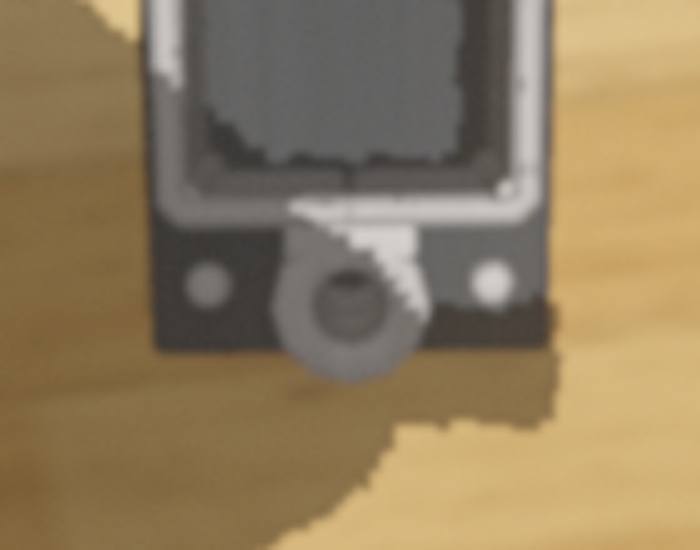

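The crop shows the mould fully shut. The hole centre is at about (351,307) in the crop, i.e. wrist pixel (282,171). Next I'll move over the long pin.

Request:
{"method": "send_rows", "body": {"slide": [[326,144,-25],[326,144,-25],[326,144,-25],[326,144,-25],[326,144,-25],[326,144,-25],[326,144,-25],[326,144,-25]], "rotation": [[0,0,-0.8],[0,0,-0.8],[0,0,-0.8],[0,0,-0.8],[0,0,-0.8],[0,0,-0.8],[0,0,-0.8],[0,0,-0.8]], "hand": [45,45,45,45,45,45,45,45]}}

```text
clock: 5.65
position: [0.6429, -0.0569, 0.2151]
eef_rot: [0.651, 0.759, 0.001, -0.001]
force: [0.5, -0.4, 0.4]
width: 0.527
grasp_force: 0.0
```

Request:
{"method": "send_rows", "body": {"slide": [[0,0,0],[0,0,0],[0,0,0]], "rotation": [[0,0,0],[0,0,0],[0,0,0]], "hand": [45,45,45]}}

```text
clock: 5.95
position: [0.6423, -0.0647, 0.215]
eef_rot: [0.655, 0.756, -0.0, -0.0]
force: [-0.8, 0.4, 0.0]
width: 0.525
grasp_force: 0.0
```

Run:
```python
from h import *
d=np.load("pics/w2.npz");c2=(d["K"],float(d["k"]),d["R"],d["o"])
print("hole",onz(c2,[[281.8,170.9]],.064))
cm=cam("wrist"); im=imaging.snapshot("wrist"); cv2.imwrite("pics/w3.png",im)
np.savez("pics/w3.npz",K=cm[0],k=cm[1],R=cm[2],o=cm[3])
s=monitor.read_state();print(s["position"],s["q"]);print(proj(cm,[[.643,-.0375,.092],[.643,-.0375,.036],[.642,.0315,.071]]))
```

```text
hole [[ 0.54175039 -0.38049564  0.064     ]]
[ 0.6424784  -0.06476537  0.21508383] [-1.00339782e-01  4.78206769e-01  1.54244703e-01  1.24767004e+00
 -2.54659450e-04  1.32717727e+00]
[[286.43735254 168.48935342]
 [285.55106401 158.82189497]
 [298.03042206  74.95880025]]
```

View pics/w3.png

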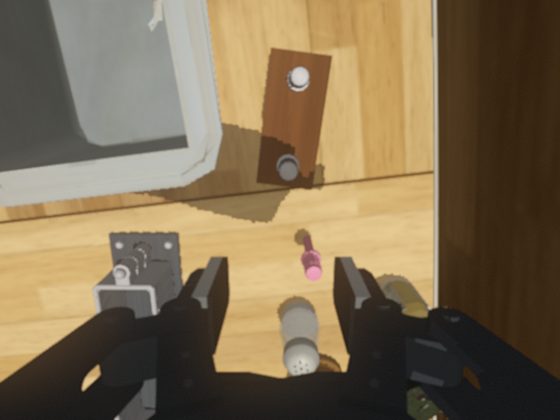

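Run:
```python
from h import *
d=np.load("pics/w3.npz");cm=(d["K"],float(d["k"]),d["R"],d["o"]);im=cv2.imread("pics/w3.png")
for (x0,y0,x1,y1),z in(((270,145,310,188),.092),((282,60,316,98),.071)):
    c=im[y0:y1,x0:x1].astype(int); m=((c.max(2)-c.min(2))<28).astype(np.uint8)
    n,_,st,ce=cv2.connectedComponentsWithStats(m); i=1+st[1:,4].argmax(); print(st[i],ce[i]+[x0,y0],onz(cm,[ce[i]+[x0,y0]],z))
x=cv2.resize(im[50:195,240:340],None,fx=4,fy=4,interpolation=cv2.INTER_CUBIC);cv2.imwrite("pics/w3c.png",x)
```

```text
[  6   9  23  27 473] [287.26638478 166.69978858] [[ 0.643419   -0.03606926  0.092     ]]
[  5   7  22  25 433] [298.11316397  78.926097  ] [[0.64250544 0.02867898 0.071     ]]
```

View pics/w3c.png

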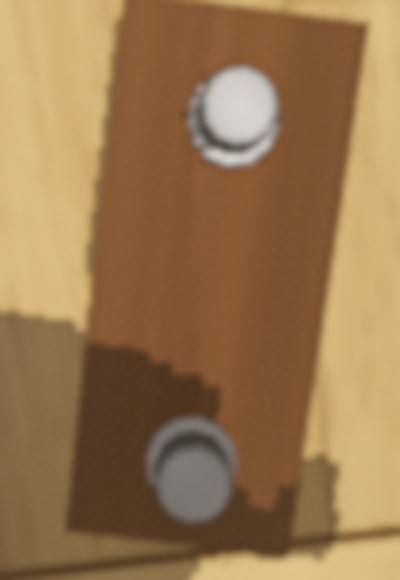

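The crop confirms it: the lower pin (193,482) is raised, so it is the long one, and the upper pin (235,110) has its collar down on the wood. Descending on the long pin.

Request:
{"method": "send_rows", "body": {"slide": [[26,6,0],[26,6,40],[26,6,80],[26,6,115],[26,6,135],[26,6,148],[26,6,148],[26,6,148]], "rotation": [[0,0,0],[0,0,0],[0,0,0],[0,0,0],[0,0,0],[0,0,0],[0,0,0],[0,0,0]], "hand": [45,45,45,45,45,45,45,45]}}

```text
clock: 6.8
position: [0.6461, -0.0373, 0.0681]
eef_rot: [0.654, 0.756, 0.0, 0.0]
force: [0.8, -0.4, 0.5]
width: 0.531
grasp_force: 0.0
```

Request:
{"method": "send_rows", "body": {"slide": [[0,0,0],[0,0,0],[0,0,0],[0,0,0],[0,0,0],[0,0,0],[0,0,0]], "rotation": [[0,0,0],[0,0,0],[0,0,0],[0,0,0],[0,0,0],[0,0,0],[0,0,0]], "hand": [30,20,12,8,8,8,8], "squeeze": 45}}

```text
clock: 7.5
position: [0.6457, -0.0367, 0.0686]
eef_rot: [0.654, 0.757, 0.0, 0.001]
force: [-2.2, -0.9, 4.3]
width: 0.149
grasp_force: 43.8
```

Request:
{"method": "send_rows", "body": {"slide": [[0,0,-10],[0,0,-30],[0,0,-60],[0,0,-95],[0,0,-100],[0,0,-100]], "rotation": [[0,0,0],[0,0,0],[0,0,0],[0,0,0],[0,0,0],[0,0,0]], "hand": [8,8,8,8,8,8]}}

```text
clock: 8.1
position: [0.6469, -0.0364, 0.1693]
eef_rot: [0.654, 0.757, 0.001, 0.002]
force: [0.7, 0.4, -0.6]
width: 0.149
grasp_force: 44.0
```

Run:
```python
from h import *
s=monitor.read_state();cm=cam("wrist"); w=imaging.snapshot("wrist"); sc=imaging.snapshot("scene");sd=imaging.snapshot("side")
r=R.from_quat(s["eef_rot"]).as_matrix();p=s["position"];print(p,s["width"],s["grasp_force"],r.round(3))
def crop(im,x,y,w2,h2,f): x=int(np.clip(x-w2/2,0,560-w2));y=int(np.clip(y-h2/2,0,420-h2));print(x,y);return cv2.resize(im[y:y+h2,x:x+w2],None,fx=f,fy=f,interpolation=cv2.INTER_CUBIC)
out=[]
for n,im in(("scene",sc),("side",sd)):
    q=proj(cam(n),p+np.array([[0,0,-.035]]))[0]; out.append(crop(im,q[0],q[1],66,75,4))
q=proj(cm,p+np.array([[0,0,-.02]]))[0];print("w",q,"tip/top exp",proj(cm,[p+r@[0,0,.063],p+r@[0,0,-.025]]));out.append(crop(w,q[0],q[1]+0,66,75,4))
cv2.imwrite("pics/g1.png",np.hstack(out)); cv2.imwrite("pics/w4.png",w)
```

```text
[ 0.64687869 -0.0364424   0.16931933] 0.1486955176090275 43.990938663482666 [[-0.145  0.989  0.004]
 [ 0.989  0.145 -0.   ]
 [-0.001  0.004 -1.   ]]
139 192
198 166
w [279.65851908 254.58204092] tip/top exp [[279.98584054 227.29778449]
 [279.54291821 301.2127079 ]]
246 217
```

View pics/g1.png

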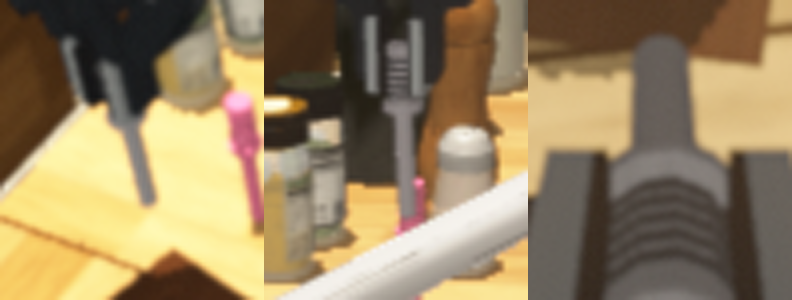

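The grip is sound: the pin hangs straight between the pads, with the tip at about wrist (280,226). From here I'll refine the tip offset numerically.

Run:
```python
from h import *
from scipy.optimize import least_squares
cm=cam("wrist");s=monitor.read_state();r=R.from_quat(s["eef_rot"]).as_matrix();p=s["position"]
im=cv2.imread("pics/w4.png").astype(int); c=im[215:262,255:305]; m=(c.max(2)-c.min(2))<30
for y in range(5,40,2):
    x=np.flatnonzero(m[y]); print(y+215, (x.min()+255,x.max()+255,len(x)) if len(x) else None)
def sil(dx,dy,dz):  # outline of nose sphere + shank
    n=np.random.default_rng(0).normal(size=(800,3)); n/=np.linalg.norm(n,axis=1)[:,None]
    q=proj(cm,p+(r@(n*.0045+[dx,dy,.063-.0045+dz]).T).T); return q[:,1].min(),q[:,0].min(),q[:,0].max()
for dx in(-.004,-.002,0,.002): print(dx,sil(dx,0,0),sil(dx,0,.002))
```

```text
220 None
222 None
224 None
226 (np.int64(276), np.int64(282), 7)
228 (np.int64(274), np.int64(284), 11)
230 (np.int64(273), np.int64(285), 13)
232 (np.int64(272), np.int64(284), 13)
234 (np.int64(273), np.int64(284), 12)
236 (np.int64(273), np.int64(285), 13)
238 (np.int64(273), np.int64(285), 13)
240 (np.int64(273), np.int64(285), 13)
242 (np.int64(273), np.int64(285), 13)
244 (np.int64(273), np.int64(285), 13)
246 (np.int64(273), np.int64(286), 14)
248 (np.int64(273), np.int64(286), 14)
250 (np.int64(273), np.int64(286), 14)
252 (np.int64(273), np.int64(286), 14)
254 (np.int64(272), np.int64(288), 17)
-0.004 (np.float64(228.53158401213918), np.float64(272.53665514134315), np.float64(287.4395929034528)) (np.float64(227.48691627602486), np.float64(272.6089381671204), np.float64(287.3796543464847))
-0.002 (np.float64(225.3816836571025), np.float64(272.51427128950246), np.float64(287.45538245975683)) (np.float64(224.36106190915325), np.float64(272.58694886133634), np.float64(287.39514129725166))
0 (np.float64(222.2143601722748), np.float64(272.49180800871613), np.float64(287.4712245019679)) (np.float64(221.2168085785594), np.float64(272.5648823454013), np.float64(287.4106791386346))
0.002 (np.float64(219.02239904555304), np.float64(272.4692652420103), np.float64(287.4871190160099)) (np.float64(218.0508068904358), np.float64(272.5427385667975), np.float64(287.42626785467206))
```

Request:
{"method": "send_rows", "body": {"slide": [[0,0,-20],[-323,-154,-20],[-323,-154,-20],[-323,-154,-20],[-323,-154,-20],[-323,-154,-20],[-323,-154,-20],[-323,-154,-20]], "rotation": [[0,0,0],[0,0,0],[0,0,0],[0,0,0],[0,0,0],[0,0,0],[0,0,0],[0,0,0]], "hand": [8,8,8,8,8,8,8,8]}}

```text
clock: 9.05
position: [0.5406, -0.3721, 0.1854]
eef_rot: [0.654, 0.757, -0.0, -0.002]
force: [0.3, -1.5, -0.2]
width: 0.15
grasp_force: 44.0
```

Request:
{"method": "send_rows", "body": {"slide": [[0,0,0],[0,0,20],[0,0,40],[0,0,40],[0,0,40]], "rotation": [[0,0,0],[0,0,0],[0,0,0],[0,0,0],[0,0,0]], "hand": [8,8,8,8,8]}}

```text
clock: 9.55
position: [0.5416, -0.3699, 0.1461]
eef_rot: [0.654, 0.757, -0.0, -0.002]
force: [0.3, -0.0, -0.3]
width: 0.145
grasp_force: 44.0
```

```bash
cat > m.py <<'E'
from h import *
P=[];Z=[]
for i in range(6):
    s=monitor.read_state();P.append(s["position"]);Z.append(R.from_quat(s["eef_rot"]).as_matrix()[:,2]); imaging.snapshot("scene") if i<5 else 0
print(np.mean(P,0).round(4),np.std(P,0).round(4),np.mean(Z,0).round(4),R.from_quat(s["eef_rot"]).as_matrix().round(3)[:,0])
w=imaging.snapshot("wrist");cv2.imwrite("pics/w5.png",w)
E
python3 m.py
```

```text
[ 0.5427 -0.3707  0.1477] [0.0005 0.0004 0.0009] [ 3.e-04 -1.e-04 -1.e+00] [-0.145  0.989 -0.001]
```

Request:
{"method": "send_rows", "body": {"slide": [[-7.6,-2,0],[-7.6,-2,0],[-7.6,-2,10],[-7.6,-2,16],[-7.6,-2,20],[-7.6,-2,24],[-7.6,-2,27],[-7.6,-2,27]], "rotation": [[0,0,0],[0,0,0],[0,0,0],[0,0,0],[0,0,0],[0,0,0],[0,0,0],[0,0,0]], "hand": [8,8,8,8,8,8,8,8]}}

```text
clock: 10.65
position: [0.5411, -0.3785, 0.1197]
eef_rot: [0.654, 0.757, -0.0, -0.001]
force: [-0.4, -0.2, -0.6]
width: 0.151
grasp_force: 44.0
```

```bash
python3 m.py; python3 -c "
from h import *
s=monitor.read_state();print(s['force'],s['torque'])"
```

```text
[ 0.5414 -0.3787  0.1203] [0.0002 0.0002 0.0004] [ 0. -0. -1.] [-0.145  0.989 -0.   ]
[-0.31389872  0.91778529 -0.69602172] [ 0.03122408 -0.05479929 -0.0219295 ]
```

The tip is about 8 mm inside the hole with no force, so I'll continue down.

Request:
{"method": "send_rows", "body": {"slide": [[0,0,8],[0,0,15],[0,0,22],[0,0,29],[0,0,36],[0,0,40],[0,0,40]], "rotation": [[0,0,0],[0,0,0],[0,0,0],[0,0,0],[0,0,0],[0,0,0],[0,0,0]], "hand": [8,8,8,8,8,8,8]}}

```text
clock: 11.65
position: [0.541, -0.3784, 0.0793]
eef_rot: [0.654, 0.757, -0.0, -0.001]
force: [-0.5, -0.4, -0.6]
width: 0.149
grasp_force: 44.1
```

Request:
{"method": "send_rows", "body": {"slide": [[0,0,2],[0,0,4],[0,0,6],[0,0,7],[0,0,7]], "rotation": [[0,0,0],[0,0,0],[0,0,0],[0,0,0],[0,0,0]], "hand": [8,8,8,8,8]}}

```text
clock: 12.15
position: [0.5416, -0.3789, 0.0742]
eef_rot: [0.654, 0.757, 0.0, 0.0]
force: [-1.5, 0.7, 4.6]
width: 0.152
grasp_force: 44.5
```

Request:
{"method": "send_rows", "body": {"slide": [[0,0,1.5],[0,0,1.5],[0,0,1.5]], "rotation": [[0,0,0],[0,0,0],[0,0,0]], "hand": [8,8,8]}}

```text
clock: 12.45
position: [0.5416, -0.379, 0.0741]
eef_rot: [0.654, 0.757, 0.0, 0.001]
force: [-3.5, 1.8, 11.9]
width: 0.148
grasp_force: 45.4
```

Request:
{"method": "send_rows", "body": {"slide": [[0,0,0],[0,0,0],[0,0,0],[0,0,0],[0,0,-30],[0,0,-70],[0,0,-110],[0,0,-110]], "rotation": [[0,0,0],[0,0,0],[0,0,0],[0,0,0],[0,0,0],[0,0,0],[0,0,0],[0,0,0]], "hand": [25,40,60,60,60,70,85,85]}}

```text
clock: 13.25
position: [0.5446, -0.381, 0.1884]
eef_rot: [0.654, 0.757, 0.001, 0.006]
force: [0.9, -0.6, -0.1]
width: 0.992
grasp_force: 0.0
```

Run:
```python
from h import *
s=monitor.read_state();print(s["position"],s["width"])
cm=cam("wrist");im=imaging.snapshot("wrist");cv2.imwrite("pics/w6.png",im)
print("wrist exp top", proj(cm,[[.5415,-.3805,.097],[.5415,-.3805,.064],[.5415,-.3805,.118]]))
for n in("scene","side"):
    q=imaging.snapshot(n);cv2.imwrite(f"pics/{n}6.png",q);print(n,proj(cam(n),[[.5415,-.3805,.097],[.5415,-.3805,.069]]).round(1))
```

```text
[ 0.54460696 -0.38103863  0.1883782 ] 0.9924713008892027
wrist exp top [[274.58395548 211.93196251]
 [274.92777545 199.972973  ]
 [274.31496514 221.29741699]]
scene [[328.8 176.7]
 [327.7 186.6]]
side [[320.6 182.4]
 [320.  192.4]]
```

Request:
{"method": "send_rows", "body": {"slide": [[45,0,0],[90,0,0],[101,0,10],[101,0,50],[101,0,95],[101,0,130],[101,0,150],[101,0,155]], "rotation": [[0,0,0],[0,0,0],[0,0,0],[0,0,0],[0,0,0],[0,0,0],[0,0,0],[0,0,0]], "hand": [85,85,85,85,85,85,85,85]}}

```text
clock: 14.2
position: [0.5227, -0.2767, 0.022]
eef_rot: [0.654, 0.757, -0.001, -0.005]
force: [-1.4, 1.1, 0.2]
width: 0.993
grasp_force: 0.0
```

Run:
```python
from h import *
s=monitor.read_state();print(s["position"],s["force"])
for n,(x,y) in(("scene",(328,182)),("side",(320,187))):
    b=cv2.imread(f"pics/{n}0.png").astype(int);a=imaging.snapshot(n);cv2.imwrite(f"pics/{n}7.png",a);a=a.astype(int)
    d=np.abs(a-b).sum(2)[y-22:y+30,x-16:x+17]
    for r in d[::3,::2]: print("".join("#" if v>60 else "." for v in r))
    print()
```

```text
[ 0.52270156 -0.27665342  0.02198792] [-1.39370236  1.07745994  0.17418099]
#################
#################
#################
#################
#################
#################
#################
#################
#################
#################
#########.#######
#################
########.#####.##
###############.#
###############.#
########..#####.#
####..###.#####.#
.###.###...####.#

.################
.################
.################
####.############
####.############
####.############
###..############
.###############.
################.
#################
##..########.####
..........###.###
...............##
.#......#####...#
.#......#####...#
.........####...#
.........##.#...#
...........##...#
```

Run:
```python
from h import *
s=monitor.read_state();print(s["position"])
im=cv2.imread("pics/w6.png")
g=cv2.cvtColor(im,6)[180:240:3,240:310:2]
for r in g: print(" ".join("%3d"%v for v in r))
```

```text
[ 0.52510379 -0.27798283  0.024918  ]
108 109 107 105 105 105 104 105 105 105 105 106 105 105 105 106 105 104 106 107 107 107 107 107 107 108 108 108 107 109 109 108 109 110 113
 84 102 107 106 107 106 108 106 106 106 107 105 105 107 105 107 107 105 104 105 106 105 106 106 107 107 107 108 107 107 108 108 106 107 104
 57  58  64  81  85  73  62  61  61  61  62  84 108 108 108 109 109 109 110 110 110 111 111 112  89  65  63  64  63  63  68  84 115  98  64
 57  61  93 110 111 104  73  57  57  56  57  87 108 109 110 110 108 108 107 108 111 112 111 111  89  65  61  61  60  65  94 112 118 108  75
 59  59  87 108 110 100  68  57  58  57  62  92 108 112 104 101 107 108 110 108 104 100 107 108  93  68  61  60  60  62  90 109 110 102  72
 58  57  59  65  70  63  58  57  57  58  71 105 111 105 108 105  92  84  78  88 100 111 104 107 106  76  61  61  61  63  63  70  87  95  96
 58  58  59  59  57  59  59  60  59  59  86 110 102 107  83  63  57  57  58  54  58  72 104 109 105  88  68  83  75  69  70  86  95  99  97
 58  58  59  59  56  59  58  59  58  59  89 108 107  91  56  57  63  66  69  64  6
[... 1037 characters left out ...]

106 108 107 108 111 137 172 176 176 176 176 175 175 176 177 176 177 178 179 179 179 178 179 178 178 177 178 178 177 177 176 175 175 175 175
104 105 107 134 169 175 176 174 173 173 174 176 176 178 178 179 179 179 178 178 178 179 179 180 179 179 179 179 180 179 177 177 176 176 175
118 134 159 174 175 174 176 176 177 178 178 179 180 181 181 180 181 181 180 180 179 179 178 178 178 177 178 178 177 175 174 171 171 172 173
172 179 179 179 179 178 178 178 178 178 178 179 180 180 180 179 179 179 179 179 179 179 178 177 178 178 177 176 175 175 176 176 177 176 177
178 178 179 179 180 179 178 176 175 176 177 178 179 179 180 180 179 179 179 180 180 181 180 180 181 180 180 179 178 178 179 179 180 179 179
```

Numerically, the pin head sits at the expected home spot (disc centre ≈(276,213), predicted (275,212)). Now the squeeze.

Request:
{"method": "send_rows", "body": {"slide": [[0,0,-5],[0,0,-5],[0,0,-5],[0,0,-5],[0,0,-5],[0,0,-5],[0,0,-5],[0,0,-5]], "rotation": [[0,0,0],[0,0,0],[0,0,0],[0,0,0],[0,0,0],[0,0,0],[0,0,0],[0,0,0]], "hand": [85,75,68,62,56,50,50,50], "squeeze": 45}}

```text
clock: 15.1
position: [0.5266, -0.279, 0.0326]
eef_rot: [0.654, 0.757, -0.0, 0.0]
force: [-1.9, 0.2, 5.5]
width: 0.643
grasp_force: 50.4
```

Request:
{"method": "send_rows", "body": {"slide": [[0,0,0],[0,0,0],[0,0,0],[0,0,0]], "rotation": [[0,0,0],[0,0,0],[0,0,0],[0,0,0]], "hand": [50,50,50,50]}}

```text
clock: 15.5
position: [0.5265, -0.279, 0.0326]
eef_rot: [0.654, 0.757, -0.0, 0.0]
force: [-2.0, 0.3, 5.6]
width: 0.649
grasp_force: 50.4
```

```bash
python3 -c "
from station import workorder; print(workorder.job_done())"
```

```text
the job is handed in; nothing more can be done
None
```

The mould is shut, the long pin is home with its collar on the top knuckle, and the fingers are squeezing both long walls at about 50 N; I handed the job in at about 15.5 s, and no verdict came back.

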